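# Clip the loose price display onto the tilted label rail

## Task

Put the loose electronic price display back on the tilted label rail, in the middle of the free part beside the display that is already there: hook the lip at its top over the rail's upper edge, then tilt its foot down until the clip snaps over the lower edge and it sits flat like its neighbour. Be gentle, never force it or the rail, and leave the goods round it where they are.

Things in the scene. Friction and masses are not known exactly. Their poses are not given: they have to be found in the camera images.
- display: Loose electronic price display, white housing 74 (its x) x 46 (y, the grasp width) x 26 mm thick, 0.13 kg, lying face up on its hook and clip. Origin: centre of the flat BACK, 13.5 mm above the table at the start; +z out of the front (grey screen), whose face is at z = 26 mm; +x to its top edge (hook side), -x to its foot (clip side).
- stand: Fixed label-rail stand on a 100 x 164 x 8 mm base. Origin on the table under the rail's pivot; +x away from the robot side, y along the rail. A 158 mm aluminium top-hat rail is clamped at a tilt of 22 to 42 deg from level (far edge higher), NOT reported: see or feel it. A like display is on it at y = +32 to +78 mm; the free part runs from there to the end cap at y = -79, its middle at -23 mm.
- pivot (a point): Point on the rail's pivot axis (along the stand's y, 24 mm above the table) below the middle of the free part. Rail section from here, u up the slope, n out of its face: two lips 4 mm thick, round-edged, reach out to u = +32 and u = -32 mm at n = 29.5 to 33.5 mm, free below them as far in as u = +-19. A mounted display's back lies on n = 33.5 mm, its origin at u = 0 (within 1 mm).
- hook (a point): Point in the rigid 34 mm wide hook on the display's back, at x = 30, z = -9.5 mm of its frame. Leg: x = 32.5 to 36.5, back to z = -13.5 mm. Toe: points to the foot, x = 27 to 32.5, z = -6.5 to -13.5 mm, leaving a 6.5 mm slot under the back for the upper lip. Hooked and seated it is 38 mm from the pivot; 45 mm or more if it wrongly lies on the lip.
- foot (a point): Point on the display's back near its foot, x = -32, z = 0 mm of its frame. It is 46.5 mm from the pivot when the display is snapped home, about 53 mm while the clip still stands on the lower lip (the hooked display then stands open by about 9 deg from the rail face and stays so if let go).
- clip (a joint): Deflection (m) of the sprung clip at the display's foot (13.5 mm deep): 0 free, grows away from the hook (display's -x), stop 0.005. Spring 4 N at 0, +1.2 N per mm. A 45 deg ramp under its round nose rides over the lower lip; peak 0.0035, then it springs back to 0 under the lip. Pressing square on the front face near the foot (x = -29 mm) with about 7 N snaps it.
- ink_pad: Black ink pad, 69 x 86 x 21 mm, a bystander at the table's front edge, before the loose display; origin under its centre.
- tape_a: Roll of paper tape, 51 mm across, 18 mm high, a bystander in front of the stand; origin under its centre.
- stamp: Black pocket stamp standing upright, 23 x 23 x 68 mm, a bystander behind the loose display, beside a stack of ink pads; origin under its centre.
- tape_b: Second roll of paper tape, 51 mm across, 18 mm high, a bystander left of the first; origin under its centre.

How it is judged:
On the way, in this order (a step that is already met when the one before it is completed fails the run):
1. the hook is under the rail's upper lip while the foot is still up (distance between hook and pivot below 0.0425 m and distance between foot and pivot above 0.051 m), for 0.1 s.
2. the foot is down and the clip has snapped under the lower lip (distance between hook and pivot below 0.0425 m and distance between foot and pivot below 0.0487 m and value of joint clip below 0.0025 m), for 0.2 s.
At the end, for the whole second after the job is handed in: Display hooked and snapped on the rail: hook point under 42.5 mm and foot point under 48.7 mm from the pivot point, clip sprung back below 2.5 mm, its middle within 12 mm of the middle of the free part along the rail, resting on the rail at under 20 mm/s; no bystander moved over 30 mm (all of step 2 and y of hook in the frame of stand between -0.035 and -0.011 m and contact force between display and stand above 0.5 N and linear speed of display below 0.02 m/s); the robot touches nothing.
It fails at once if the stand, its rail or a display on it is pressed with more than 30 N, all contacts added (a slow snap itself makes about 20 N) (contact force between stand and anything else above 30 N).
It fails at once if one of the goods round the work is moved by more than 30 mm (distance of any of ink_pad, stamp, tape_a, tape_b from where it was at the start of the episode above 0.03 m).
It also fails if it takes over 64 s, if anything falls off the work surface, if the arm or the gripper's body presses on something with over 40 N, if the wrist force passes 120 N, or if a joint passes its speed limit or range.

## Robot

A 6-joint arm with a two-finger parallel gripper is mounted at the origin on a cart in front of the work surface, level with it; the furniture and walls round the work are solid. World frame = base frame: x ahead of the robot, y to its left, z up, the work surface at z = 0. Lengths are in m, angles in rad, forces in N, time in s.
With the tool pointing down it reaches from about 0.35 to 0.775 m from the base axis. Payload 7.3 kg.
Tool frame: the origin (TCP) lies at the centre of the arm's flange, where the gripper is bolted on; the fingertips stand 178 mm ahead of it and the grasp point (between the pads) lies 159 mm ahead of it; z points along the fingers, y is the line along which they close (so a half turn about z gives the same grasp; the last joint's range is limited). The gripper opens to 92 mm and grips with 3 to 60 N. Pads are 19 mm wide; open, the fingers measure 130 mm over their backs; the gripper's body (75 mm by 190 mm) begins 47 mm behind the grasp point.
Start: joints at [-1.492, 0.342, 1.524, -0, 1.275, -0.146], TCP at [0.117, -0.512, 0.405] pointing down, gripper open.
Joint ranges: [-2.53, 2.53], [-0.77, 2.02], [0.04, 2.7], [-1, 4.14], [0.28, 2.66], [-3.11, 3.11]. Speed limits (rad/s): [2.57, 2.57, 3.14, 3.14, 3.14, 3.14].

## Interface

Orientations are given as [roll, pitch, yaw] about the fixed x, y, z axes, in that order (R = Rz(yaw) Ry(pitch) Rx(roll)).
In Python, from cell import robot gives the robot as it stands.
- The arm moves only by the shell command python3 -m pendant 'ROWS' [OPENING] [FORCE]. ROWS is a JSON list of rows, 1 to 8 of them, each of 6 numbers: dx, dy, dz in m, then a rotation vector rx, ry, rz in rad; each row shifts and turns the commanded pose from where the row before left it, along the tool's axes as they then stand; what a row does not reach is not made up. A row lasts 1/12 s, in which the tool goes at most 0.0417 m and 0.125 rad, less where a joint would pass 70% of its speed; a pose out of reach is approached as far as the arm can. OPENING is the finger opening in m, set as the command begins (- or left out keeps the last). The fingers move at their own pace and stop on an object; FORCE is the grip in N (left out, the last holds). Time passes only in rows, so rows that do not move let the fingers close. It prints the time, the measured TCP pose, the force, the opening and the grip force at its end.
- robot.observe(): the state, without advancing time (a new reading comes with each control period).
- robot.read_camera(name): name is "side" or "top"; returns a dict with "image" (384x512x3 uint8, red, green, blue), "fx", "fy", "cx", "cy" (pixels), "pose" (4x4, takes a point from camera to world coordinates). Camera axes: x right, y down, z forward; pixel columns grow to the right and rows downward; lengths in m; the calibration is good to about 2 mm. A picture is of the moment at which its call begins. There is no depth.
- robot.hand_in(): hands the job in; it is judged then, once.
The state is a dict: "time": time; "qpos": joint angles; "qvel": joint speeds; "joint_efforts": joint torques, N m; "tool_pos": TCP position; "tool_rot": TCP orientation; "contact_force": force on the tool from outside, world axes, zero at the start; "torque": the same for the moment, N m; "opening": finger opening in m; "grip_force": force on a finger pad.
Only numpy, scipy, OpenCV 4.12 (cv2) and the standard library are available. Lean on these libraries where they do the work, as an engineer would, in place of code of your own. Each camera call takes 0.05 s, during which the arm holds its last target. There are 200 camera calls.

## Working session

There is one attempt and no reset: what is moved stays moved. The work goes in short steps, Python scripts to look and compute and a shell command to move; the robot and the scene stay as the last step left them, time stands still between calls to the robot, and variables do not carry over. Pictures are saved under pics/ and viewed, at most 11 in all, crops included, and the job is handed in when it is done.

```bash
mkdir -p pics; ls
python3 - <<'E'
from cell import robot
import cv2,numpy as np
np.set_printoptions(precision=4,suppress=True)
for n in("side","top"):
    c=robot.read_camera(n); print(n,c["fx"],c["fy"],c["cx"],c["cy"]);print(c["pose"])
    cv2.imwrite(f"pics/{n}0.png",cv2.resize(c["image"][:,:,::-1],(800,600),interpolation=cv2.INTER_CUBIC))
print(robot.observe())
E
```

```text
pics
side 404.8919877068591 404.8919877068591 250.9125274408456 190.92235197209425
[[-0.9977  0.0547 -0.0396  0.5308]
 [ 0.0657  0.6509 -0.7563  0.8091]
 [-0.0156 -0.7572 -0.653   0.6663]
 [ 0.      0.      0.      1.    ]]
top 371.29179455842177 371.29179455842177 253.96046189802715 191.09669204502683
[[-0.0135 -0.9866  0.1625  0.3631]
 [-0.9993  0.0191  0.033   0.1039]
 [-0.0357 -0.1619 -0.9862  0.883 ]
 [ 0.      0.      0.      1.    ]]
{'time': 0.1, 'qpos': array([-1.492 ,  0.3426,  1.5249, -0.    ,  1.2754, -0.146 ]), 'qvel': array([ 0.0015,  0.0002, -0.0034,  0.0013,  0.0014,  0.0008]), 'joint_efforts': array([  0.0015, -43.2006, -24.4693,   0.072 ,   0.0526,  -0.    ]), 'tool_pos': array([ 0.117 , -0.5117,  0.4041]), 'tool_rot': array([-3.1402, -0.0002,  0.2248]), 'contact_force': array([ 0.4092, -0.5618, -0.298 ]), 'torque': array([ 0.0238,  0.0093, -0.0016]), 'grip_force': 0.0, 'opening': 0.0921710643416711}
```

View pics/side0.png

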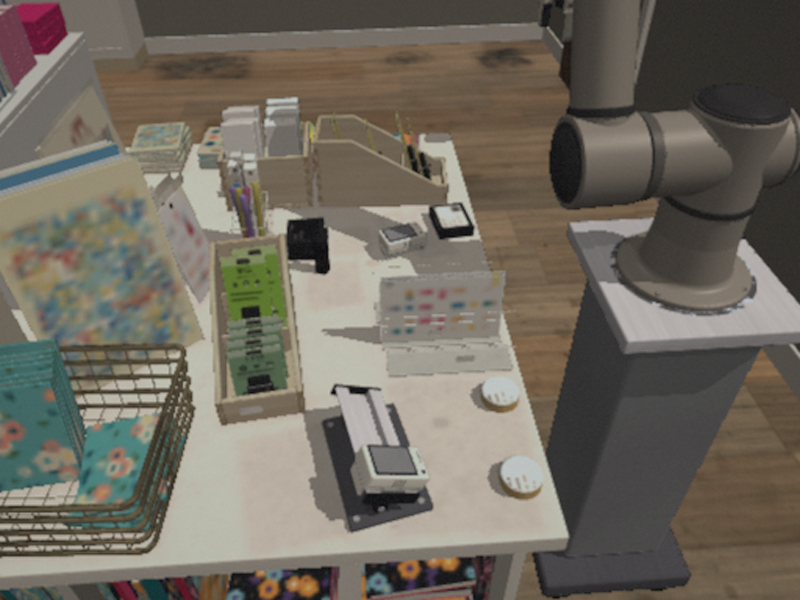

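View pics/top0.png

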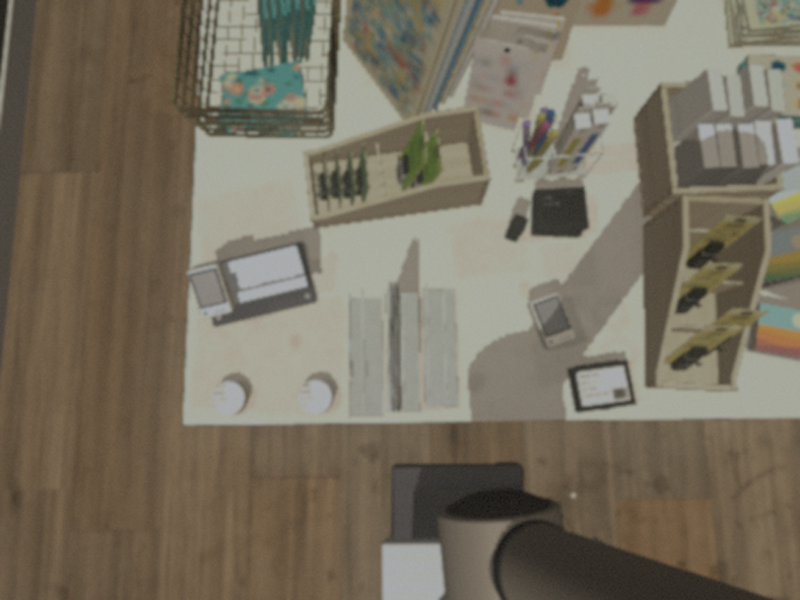

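```bash
cat > h.py <<'E'
from cell import robot
import cv2,numpy as np
from scipy.spatial.transform import Rotation as Ro
np.set_printoptions(precision=4,suppress=True)
def crop(im,x0,y0,w,h,s): return cv2.resize(im[y0:y0+h,x0:x0+w,::-1],None,fx=s,fy=s,interpolation=cv2.INTER_CUBIC)
def ray(c,uv):
    d=c["pose"][:3,:3]@[(uv[0]-c["cx"])/c["fx"],(uv[1]-c["cy"])/c["fy"],1]; return c["pose"][:3,3],d/np.linalg.norm(d)
def tri(a,ua,b,ub):
    A=[];y=[]
    for c,u in((a,ua),(b,ub)):
        o,d=ray(c,u);P=np.eye(3)-np.outer(d,d);A.append(P);y.append(P@o)
    A=np.vstack(A);y=np.hstack(y);p=np.linalg.lstsq(A,y,rcond=None)[0]
    return p,np.linalg.norm(A@p-y)
def proj(c,p):
    q=np.linalg.inv(c["pose"])@np.append(p,1);return np.array([c["fx"]*q[0]/q[2]+c["cx"],c["fy"]*q[1]/q[2]+c["cy"]])
E
python3 - <<'E'
from h import *
s=robot.read_camera("side");t=robot.read_camera("top")
np.savez("cams.npz",s=s["image"],t=t["image"])
cv2.imwrite("pics/disp.png",np.hstack([crop(s["image"],233,132,50,40,8),crop(t["image"],328,182,50,45,8)[:320]]))
cv2.imwrite("pics/stand.png",np.hstack([crop(s["image"],203,235,80,112,5),crop(t["image"],121,140,80,112,5)]))
E
```

```text
(no output)
```

View pics/disp.png

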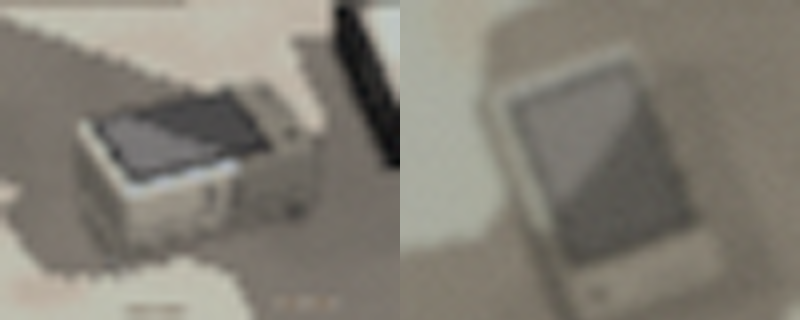

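View pics/stand.png

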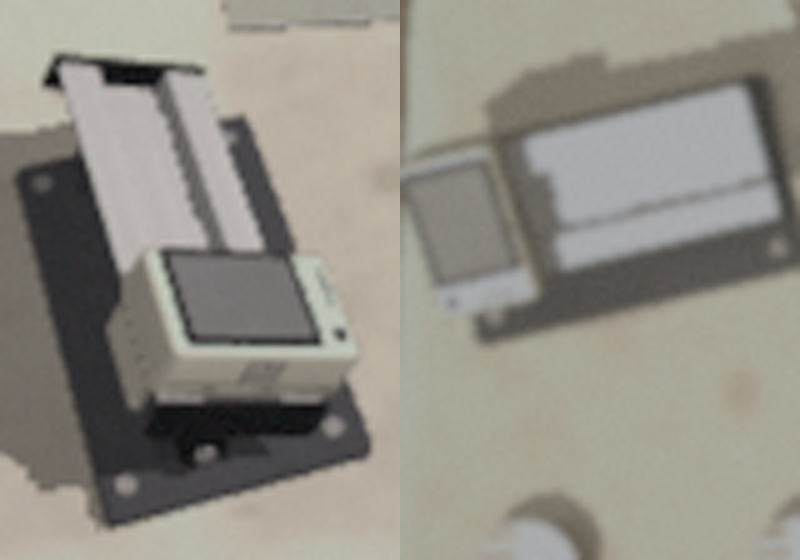

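```bash
cat > fit.py <<'E'
from h import *
from scipy.optimize import least_squares as ls
s=robot.read_camera("side");t=robot.read_camera("top")
def rail(p,u,n,y):
    c,k=np.cos(p[3]),np.sin(p[3]); return stand(p,u*c-n*k,y,24+u*k+n*c)
def stand(p,x,y,z):
    c,k=np.cos(p[2]),np.sin(p[2]); return np.array([p[0]+(c*x-k*y)/1e3,p[1]+(k*x+c*y)/1e3,z/1e3])
F=lambda u,y:(lambda p:rail(p,u,59.5,y))
B=lambda x,y:(lambda p:stand(p,x,y,8))
E=lambda u:(lambda p:rail(p,u,33.5,-78))
obs=[(s,B(50,-82),206.6,270),(s,B(50,82),224,340),(s,B(-50,82),277.4,324),(s,B(-50,-82),251.6,258.6),(t,B(-50,82),136,208),
(s,F(37,32),232.6,285),(s,F(37,78),239,307),(s,F(-37,78),274.4,306.4),(s,F(-37,32),268,286.6),
(t,F(-37,32),149,198.4),(t,F(-37,78),129,202.4),(t,F(37,32),139.4,169),(t,F(37,78),122,173),
(s,E(32),215.4,248.2),(s,E(-32),244,249.4),(t,E(32),190.6,157),(t,E(-32),197,184)]
def res(p,o): return np.concatenate([proj(c,f(p))+(0 if c is s else 0)-[a,b] for c,f,a,b in o])
r=ls(res,[.5,.3,.25,.55],args=(obs,),loss="soft_l1");print("stand",r.x,np.degrees(r.x[2:]))
print(res(r.x,obs).reshape(-1,2).round(1).tolist())
D=lambda x,y:(lambda p:np.array([p[0]+(np.cos(p[2])*x-np.sin(p[2])*y)/1e3,p[1]+(np.sin(p[2])*x+np.cos(p[2])*y)/1e3,p[3]]))
od=[(t,D(37,23),339.2,193.5),(t,D(37,-23),358.6,188.2),(t,D(-37,23),350.2,222),(t,D(-37,-23),368.6,213.2),
(s,D(37,-23),243,147),(s,D(37,23),249,156),(s,D(-37,23),273,148.9),(s,D(-37,-23),265.5,142.6)]
q=ls(res,[.45,-.1,.3,.04],args=(od,),loss="soft_l1");print("disp",q.x,np.degrees(q.x[2]));print(res(q.x,od).reshape(-1,2).round(1).tolist())
np.savez("fit.npz",stand=r.x,disp=q.x)
# overlays
a=crop(s["image"],203,235,80,112,5);b=crop(t["image"],121,140,80,112,5)
for im,c,x0,y0 in((a,s,203,235),(b,t,121,140)):
    for pts in([F(37,32),F(37,78),F(-37,78),F(-37,32)],[B(50,-82),B(50,82),B(-50,82),B(-50,-82)],[E(32),lambda p:rail(p,32,33.5,32),lambda p:rail(p,-32,33.5,32),E(-32)]):
        P=np.array([(proj(c,f(r.x))-[x0,y0]+.5)*5 for f in pts]);cv2.polylines(im,[P.round().astype(int)],True,(0,0,255),1)
e=crop(s["image"],233,132,50,56,8);g=crop(t["image"],328,182,50,56,8)
for im,c,x0,y0 in((e,s,233,132),(g,t,328,182)):
    P=np.array([(proj(c,f(q.x))-[x0,y0]+.5)*8 for f in(D(37,23),D(37,-23),D(-37,-23),D(-37,23))]);cv2.polylines(im,[P.round().astype(int)],True,(0,0,255),1)
m=np.vstack([np.hstack([a,b]),np.hstack([e,g])]);cv2.imwrite("pics/over.png",cv2.resize(m,(474,594)) if 0 else np.hstack([m[:560],])if 0 else cv2.resize(np.hstack([np.hstack([a,b])[:448],np.hstack([e,g])]),(800,600)) if 0 else np.vstack([np.hstack([a,b])[40:360],np.hstack([e,g])[40:310]]))
E
python3 fit.py
```

```text
stand [0.5379 0.3495 0.2362 0.2909] [13.5345 16.6652]
[[-4.3, -1.1], [-1.9, 0.3], [-1.4, 0.5], [-2.4, -1.5], [-0.3, 0.6], [-2.9, -0.9], [-2.0, -0.8], [3.1, -4.2], [0.6, -5.4], [-1.1, 2.5], [-1.1, 3.6], [-0.9, -0.2], [-3.8, 1.0], [-0.9, 0.1], [0.8, -2.2], [-1.6, 1.2], [-0.6, 1.2]]
disp [ 0.4649 -0.0954  0.3038  0.0361] 17.40891312506513
[[-0.3, -0.0], [-0.7, -1.0], [0.2, 2.2], [1.0, 4.6], [-1.8, -0.0], [-1.9, 0.1], [-0.2, 1.1], [0.7, -1.4]]
```

View pics/over.png

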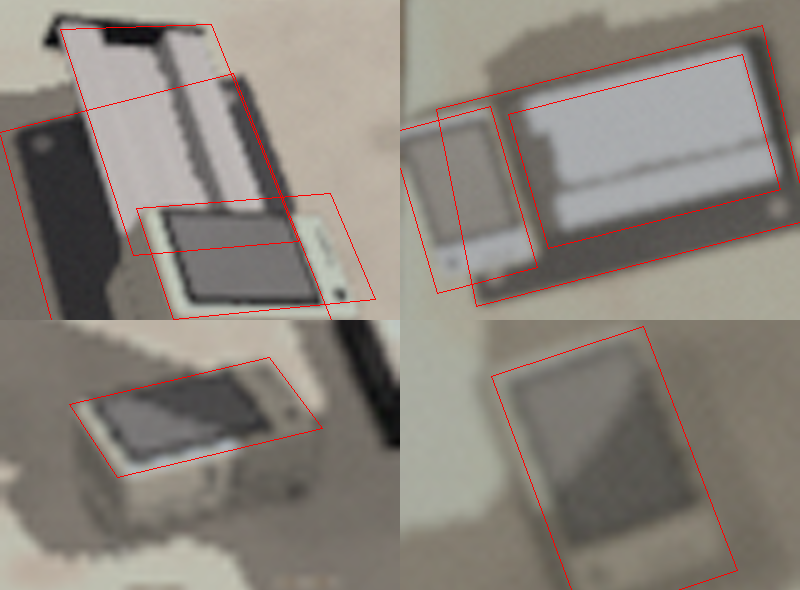

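```bash
cat > fit2.py <<'E'
exec(open("fit.py").read().split("obs=[")[0])
# p: sx sy syaw tilt | dx dy dyaw dz | bu by basex | cam s 3 | cam t 3 (mm)
def D(sx,sy): return lambda p:np.array([p[4]+(np.cos(p[6])*sx*(37-p[8])-np.sin(p[6])*sy*(23-p[9]))/1e3,p[5]+(np.sin(p[6])*sx*(37-p[8])+np.cos(p[6])*sy*(23-p[9]))/1e3,p[7]])
F=lambda a,b:(lambda p:rail(p,a*(37-p[8]),59.5,55+b*(23-p[9])))
B=lambda x,y:(lambda p:stand(p,x+p[10],y,8))
E=lambda u:(lambda p:rail(p,u,33.5,-78))
obs=[(s,B(50,-82),206.6,270),(s,B(50,82),224,340),(s,B(-50,82),277.4,324),(s,B(-50,-82),251.6,258.6),(t,B(-50,82),136,208),(t,B(-50,-82),202,190.7),
(s,F(1,-1),232.6,285),(s,F(1,1),239,307),(s,F(-1,1),274.4,306.4),(s,F(-1,-1),268,286.6),
(t,F(-1,-1),149,198.4),(t,F(-1,1),129,202.4),(t,F(1,-1),139.4,169),(t,F(1,1),122,173),
(s,E(32),215.4,248.2),(s,E(-32),244,249.4),(t,E(32),190.6,157),(t,E(-32),197,184),
(t,D(1,1),339.2,193.5),(t,D(1,-1),358.6,188.2),(t,D(-1,1),350.2,222),(t,D(-1,-1),368.6,213.2),
(s,D(1,-1),243,147),(s,D(1,1),249,156),(s,D(-1,1),273,148.9),(s,D(-1,-1),265.5,142.6)]
def res(p):
    r=[proj(c,f(p)+np.array(p[11:14] if c is s else p[14:17])/1e3)-[a-.0,b] for c,f,a,b in obs]
    return np.concatenate(r+[p[11:17]/2,[(p[7]-.0395)/.001,(p[8]-2)/1.5,(p[9]-1.5)/1,p[10]/5]])
r=ls(res,[.53,.33,.25,.5,.46,-.095,.3,.0395,1,1,0]+[0]*6,loss="soft_l1")
print("stand",r.x[:4],np.degrees(r.x[2:4]),"\ndisp",r.x[4:8],np.degrees(r.x[6]),"\nmisc",r.x[8:])
print(res(r.x)[:2*len(obs)].reshape(-1,2).round(1).tolist())
J=r.jac;print("sig",np.sqrt(np.diag(np.linalg.inv(J.T@J)))[:8])
np.save("fit.npy",r.x)
E
python3 fit2.py
```

```text
stand [0.5447 0.3504 0.2141 0.4003] [12.2656 22.9368] 
disp [ 0.4651 -0.0932  0.3196  0.0396] 18.311336382581178 
misc [ 2.9737  1.1097 -8.8977 -2.0807  1.5695 -1.6603  2.0807 -1.5695 -0.5592]
[[-1.5, -1.1], [-0.7, 0.7], [0.1, 1.9], [0.5, -0.7], [0.3, -0.0], [0.8, 1.7], [-0.0, -0.1], [0.1, -0.9], [0.6, -0.5], [-0.8, -1.1], [-0.8, -0.3], [0.3, 0.2], [-0.0, 0.1], [-2.0, 0.6], [-0.2, 0.2], [0.6, 0.8], [-0.7, -0.1], [0.2, -0.4], [0.4, 0.1], [-1.0, -0.9], [0.4, -0.3], [0.2, 2.1], [0.0, 0.3], [0.0, -0.0], [-0.5, 1.2], [0.4, -0.9]]
sig [0.003  0.0023 0.0081 0.0318 0.0027 0.0027 0.0306 0.001 ]
```

```bash
cat > fit3.py <<'E'
src=open("fit2.py").read().replace('np.save("fit.npy",r.x)','').replace('print(res','#print(res').replace('J=r','0#')
print("no base");exec(src.replace("def res(p):","obs=obs[6:]\ndef res(p):"))
print("base bx free");exec(src.replace("p[10]/5","p[10]/50"))
print("tight cam");exec(src.replace("p[11:17]/2","p[11:17]"))
print("+0.5px");exec(src.replace("[a-.0,b]","[a-.4,b-.4]"))
E
python3 fit3.py
```

```text
no base
stand [0.5452 0.3506 0.2068 0.4114] [11.848 23.572] 
disp [ 0.4651 -0.0925  0.3193  0.0396] 18.292628454090565 
misc [ 2.9948  1.1729  0.     -1.8443  2.2237 -0.6269  1.8443 -2.2238 -0.4602]
base bx free
stand [0.5452 0.3505 0.2133 0.4091] [12.2222 23.4405] 
disp [ 0.4651 -0.0932  0.3197  0.0396] 18.317351769172436 
misc [ 2.9277  1.1216 -9.622  -2.0667  1.5342 -1.6635  2.0668 -1.5343 -0.5538]
tight cam
stand [0.5448 0.3506 0.2144 0.4047] [12.2839 23.1884] 
disp [ 0.4651 -0.0931  0.32    0.0395] 18.334792941035477 
misc [ 2.9774  1.1184 -9.1894 -1.7884  1.4153 -1.1028  1.7884 -1.4153 -0.1546]
+0.5px
stand [0.5455 0.3507 0.2144 0.4004] [12.2846 22.9393] 
disp [ 0.4661 -0.093   0.3196  0.0396] 18.31286275706483 
misc [ 2.9929  1.0954 -8.8746 -2.1616  0.9328 -0.9591  2.1616 -0.9328 -0.5199]
```

```bash
cat >> h.py <<'E'
ST=np.array([.5455,.3507,.2144,.405]);DI=np.array([.4661,-.093,.3196])
def grasp_down(off_z): # TCP pose above loose display, fingertip clearance z_d
    return np.array([DI[0],DI[1],.0135+off_z+.178]),Ro.from_euler("xyz",[np.pi,0,DI[2]])
def railT(st=ST):
    R=Ro.from_euler("z",st[2])*Ro.from_euler("y",-st[3])  # cols u,y,n
    piv=np.array([*st[:2],.024])+Ro.from_euler("z",st[2]).apply([0,-.023,0])
    return R,piv
def delta(P,R):
    o=robot.observe();T=Ro.from_euler("xyz",o["tool_rot"])
    print("t",round(o["time"],2),"d",T.inv().apply(P-o["tool_pos"]),"rot",(T.inv()*R).as_rotvec(),"F",o["contact_force"],"op",o["opening"])
E
python3 -c "
from h import *
delta(*grasp_down(.1))"
```

```text
t 0.8 d [ 0.4336 -0.3305  0.1132] rot [ 0.0002  0.     -0.0948] F [-0.5275  0.5476  0.2078] op 0.09179396211341966
```

```bash
python3 -m pendant '[[0.0271,-0.0207,0,0,0,-0.006],[0.0271,-0.0207,0,0,0,-0.006],[0.0271,-0.0207,0,0,0,-0.006],[0.0271,-0.0207,0,0,0,-0.006],[0.0271,-0.0207,0,0,0,-0.006],[0.0271,-0.0207,0,0,0,-0.006],[0.0271,-0.0207,0,0,0,-0.006],[0.0271,-0.0207,0,0,0,-0.006]]' 0.085
python3 -m pendant '[[0.0271,-0.0207,0,0,0,-0.006],[0.0271,-0.0207,0,0,0,-0.006],[0.0271,-0.0207,0,0,0,-0.006],[0.0271,-0.0207,0,0,0,-0.006],[0.0271,-0.0207,0,0,0,-0.006],[0.0271,-0.0207,0,0,0,-0.006],[0.0271,-0.0207,0,0,0,-0.006],[0,0,0,0,0,0]]'
python3 -c "
from h import *
delta(*grasp_down(.1))"
```

```text
time: 1.47
tool_pos: [0.2877, -0.297, 0.4049]
tool_rot: [3.141, -0.0, 0.273]
contact_force: [0.5, 0.3, -0.1]
opening: 0.085
grip_force: 0.0
time: 2.13
tool_pos: [0.4292, -0.1013, 0.4049]
tool_rot: [-3.141, -0.002, 0.32]
contact_force: [-0.2, -0.4, -0.3]
opening: 0.0849
grip_force: 0.0
t 2.13 d [0.0374 0.0038 0.1134] rot [-0.0008 -0.0021  0.0002] F [-0.2454 -0.4163 -0.2563] op 0.08489249235039233
```

```bash
python3 -m pendant '[[0.0125,0.0013,0.03,0,0,0],[0.0125,0.0013,0.03,0,0,0],[0.0125,0.0013,0.03,0,0,0],[0,0,0.0235,0,0,0],[0,0,0.03,0,0,0],[0,0,0,0,0,0]]'
python3 - <<'E'
from h import *
delta(*grasp_down(.004))
s=robot.read_camera("side");t=robot.read_camera("top")
cv2.imwrite("pics/pre.png",np.hstack([crop(s["image"],218,102,80,100,5),crop(t["image"],313,152,80,100,5)]))
E
```

```text
time: 2.63
tool_pos: [0.4624, -0.097, 0.2568]
tool_rot: [-3.136, 0.007, 0.315]
contact_force: [-1.3, 0.5, -0.9]
opening: 0.085
grip_force: 0.0
t 2.63 d [ 0.0052 -0.0023  0.0613] rot [-0.0057  0.0074 -0.0048] F [-1.3324  0.5143 -0.8864] op 0.0850212187880858
```

View pics/pre.png

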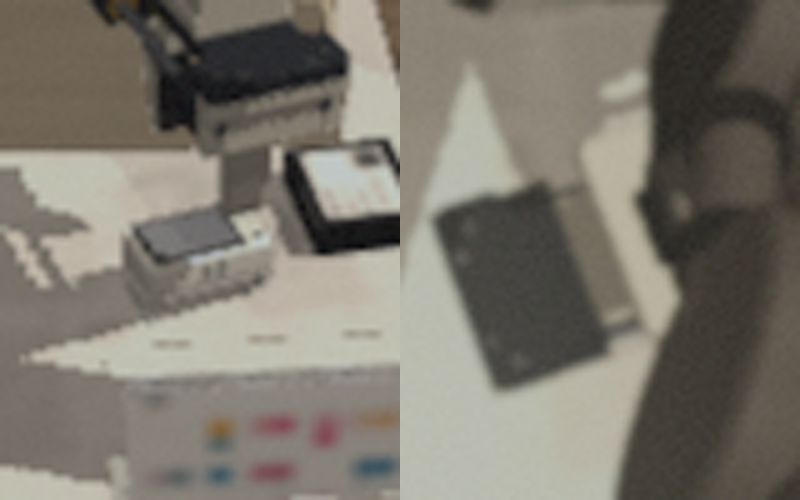

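Run:
```python
from h import *
s=robot.read_camera("side");o=robot.observe();T=Ro.from_euler("xyz",o["tool_rot"]);print(o["tool_pos"],o["time"])
for v in([0,-.0425,.178],[0,-.065,.178],[0,.0425,.178]):
    print((proj(s,o["tool_pos"]+T.apply(v))-[218,102]+.5)*5)
for x,y,z in((37,23,.0395),(-37,23,.0395),(37,-23,.0395),(0,0,.0395),(-37,23,.0135)):
    print((proj(s,[DI[0]+(np.cos(DI[2])*x-np.sin(DI[2])*y)/1e3,DI[1]+(np.sin(DI[2])*x+np.cos(DI[2])*y)/1e3,z])-[218,102]+.5)*5)
```

```text
[ 0.4644 -0.0978  0.2623] 2.7833
[228.1649 198.3288]
[245.6453 221.3002]
[166.6926 117.5469]
[147.0069 271.1772]
[274.9481 239.1668]
[115.7852 225.5204]
[194.927  232.3059]
[274.0332 278.428 ]
```

```bash
sed -i 's/ST=np.array(\[.5455/ST=np.array([.547/;s/DI=np.array(\[.4661/DI=np.array([.4676/' h.py; python3 -c "
from h import *
delta(*grasp_down(.004))"
```

```text
t 2.78 d [ 0.0045 -0.0036  0.0668] rot [ 0.0008 -0.0007 -0.0051] F [ 1.5147 -0.0395 -0.1677] op 0.0851719717144679
```

```bash
python3 -m pendant '[[0.0045,-0.0036,0.01,0,0,-0.005],[0,0,0.015,0,0,0],[0,0,0.015,0,0,0],[0,0,0.014,0,0,0],[0,0,0.008,0,0,0],[0,0,0.004,0,0,0],[0,0,0,0,0,0],[0,0,0,0,0,0]]'
python3 -c "
from h import *
delta(*grasp_down(.004))"
```

```text
time: 3.45
tool_pos: [0.4676, -0.0926, 0.1958]
tool_rot: [3.141, -0.001, 0.32]
contact_force: [0.7, 0.3, 1.0]
opening: 0.0848
grip_force: 0.0
t 3.45 d [-0.0001  0.0004  0.0003] rot [ 0.0009 -0.001   0.0002] F [0.7099 0.2842 0.9664] op 0.08484679657687944
```

```bash
python3 -m pendant '[[0,0,0,0,0,0],[0,0,0,0,0,0],[0,0,0,0,0,0],[0,0,0,0,0,0],[0,0,0,0,0,0],[0,0,0,0,0,0],[0,0,0,0,0,0],[0,0,0,0,0,0]]' 0.03 40
python3 -m pendant '[[0,0,-0.01,0,0,0],[0,0,-0.03,0,0,0],[0,0,-0.04,0,0,0],[0,0,-0.04,0,0,0],[0,0,-0.04,0,0,0],[0,0,-0.03,0,0,0],[0,0,0,0,0,0]]'
python3 - <<'E'
from h import *
s=robot.read_camera("side");t=robot.read_camera("top")
R,piv=railT();print("piv",piv)
# target: tool x=u rotated: display pitched foot-up by th relative to rail
th=np.radians(13)
Rd=R*Ro.from_euler("y",th)        # display frame (x,y,z)
Rt=Rd*Ro.from_euler("x",np.pi)
hook=piv+R.apply([.050,0,.050])
P=hook-Rd.apply([.030,0,-.0095])+Rd.apply([0,0,.004+.178])
print(P);delta(P,Rt)
cv2.imwrite("pics/held.png",crop(s["image"],190,60,160,120,5))
E
```

```text
time: 4.12
tool_pos: [0.4673, -0.0926, 0.1953]
tool_rot: [3.141, -0.0, 0.32]
contact_force: [0.4, -1.1, 1.1]
opening: 0.0458
grip_force: 40.0
time: 4.7
tool_pos: [0.4679, -0.0926, 0.3921]
tool_rot: [3.134, -0.009, 0.32]
contact_force: [1.1, -0.5, -1.0]
opening: 0.0459
grip_force: 40.0
piv [0.5519 0.3282 0.024 ]
[0.5155 0.3203 0.2728]
t 4.8 d [ 0.1757 -0.3766  0.1134] rot [-0.008   0.1759  0.1053] F [-0.0787  0.2399 -3.1749] op 0.04557191926615231
```

View pics/held.png

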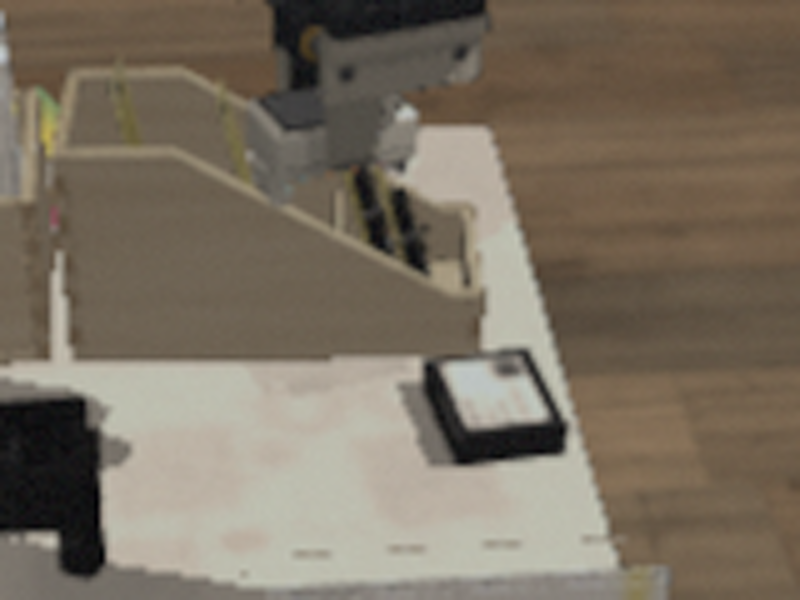

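```bash
python3 -m pendant '[[0.0088,-0.0188,0,0,0,0],[0.0176,-0.037,0,0,0,0],[0.0176,-0.037,0,0,0,0],[0.0176,-0.037,0,0,0,0],[0.0176,-0.037,0,0,0,0],[0.0176,-0.037,0,0,0,0],[0.0176,-0.037,0,0,0,0],[0.0176,-0.037,0,0,0,0]]'
python3 -m pendant '[[0.0176,-0.037,0,0,0,0],[0.0176,-0.037,0,0,0,0],[0.0088,-0.0188,0,0,0,0],[0,0,0,0,0.088,0],[0,0,0,0,0.088,0],[0,0,0,0,0,0.105],[0,0,0,0,0,0],[0,0,0,0,0,0]]'
cat > tgt.py <<'E'
from h import *
import sys
def go(u,n,thdeg,xg=0,st=ST):
    """hook point at (u,n) mm in the rail frame, foot open by thdeg; xg: display x of the grasp"""
    R,piv=railT(st);Rd=R*Ro.from_euler("y",np.radians(thdeg))
    P=piv+R.apply([u/1e3,0,n/1e3])-Rd.apply([.030,0,-.0095])+Rd.apply([xg/1e3,0,.182])
    delta(P,Rd*Ro.from_euler("x",np.pi))
def where(xg=0,st=ST):
    R,piv=railT(st);o=robot.observe();Rd=Ro.from_euler("xyz",o["tool_rot"])*Ro.from_euler("x",np.pi)
    O=np.array(o["tool_pos"])-Rd.apply([xg/1e3,0,.182]);f=lambda v:R.inv().apply(O+Rd.apply(v)-piv)*1e3
    e=(R.inv()*Rd).as_euler("xyz",degrees=True)
    print("hook(u,y,n)",f([.03,0,-.0095]),"foot",f([-.032,0,0]),"rpy",e,"F_rail",R.inv().apply(o["contact_force"]))
if __name__=="__main__":
    go(*map(float,sys.argv[1:4]));where()
E
python3 tgt.py 50 50 13
```

```text
time: 5.47
tool_pos: [0.5045, 0.2147, 0.383]
tool_rot: [-3.141, 0.005, 0.32]
contact_force: [1.2, 0.2, -1.2]
opening: 0.0457
grip_force: 40.0
time: 6.13
tool_pos: [0.5174, 0.3145, 0.3833]
tool_rot: [-3.124, -0.171, 0.216]
contact_force: [0.3, 0.1, -1.8]
opening: 0.0454
grip_force: 40.0
t 6.13 d [-0.0194 -0.0042  0.1089] rot [-0.0175  0.0074  0.0014] F [ 0.2988  0.0543 -1.8192] op 0.0454061735880046
hook(u,y,n) [ 92.6803  -2.6892 151.4681] foot [ 34.5782  -2.9476 175.0972] rpy [ 1.0231 13.4205  0.0875] F_rail [-0.4378 -0.0105 -1.7916]
```

```bash
python3 -m pendant '[[-0.005,-0.001,0.025,-0.017,0.006,0.001],[-0.007,-0.001,0.03,0,0,0],[-0.007,-0.002,0.03,0,0,0],[0,0,0.015,0,0,0],[0,0,0,0,0,0],[0,0,0,0,0,0],[0,0,0,0,0,0]]'
python3 tgt.py 44 40 13
python3 - <<'E'
from h import *
s=robot.read_camera("side");t=robot.read_camera("top")
cv2.imwrite("pics/near.png",np.hstack([crop(s["image"],190,225,80,112,5),crop(t["image"],121,140,80,112,5)]))
E
```

```text
time: 6.72
tool_pos: [0.5166, 0.319, 0.2844]
tool_rot: [-3.14, -0.182, 0.213]
contact_force: [-0.3, 0.5, -2.0]
opening: 0.0461
grip_force: 40.0
t 6.72 d [-0.0064 -0.0015  0.0223] rot [-0.0016 -0.0043 -0.0015] F [-0.2644  0.4541 -1.9666] op 0.046055675253091025
hook(u,y,n) [56.045  -1.2727 60.3103] foot [-2.3283 -1.1928 83.2624] rpy [ 0.071  12.7531 -0.09  ] F_rail [-0.9235  0.4999 -1.7438]
```

View pics/near.png

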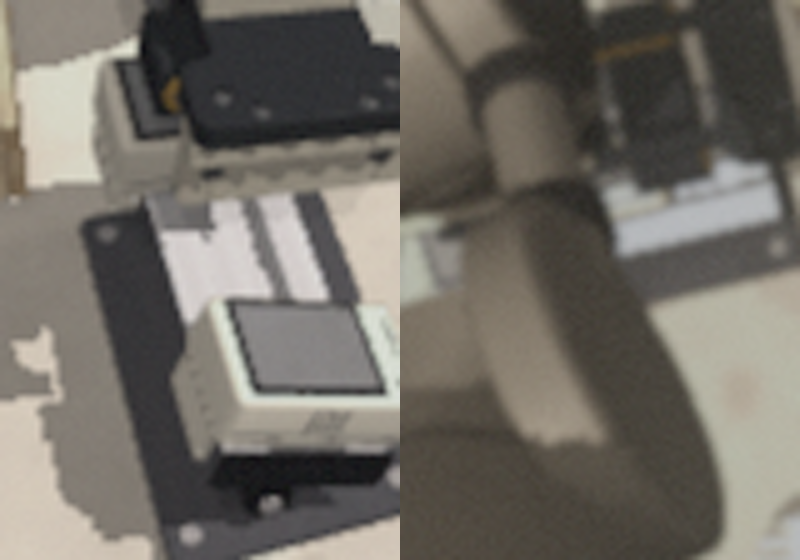

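Run:
```python
from h import *
s=robot.read_camera("side");o=robot.observe();Rd=Ro.from_euler("xyz",o["tool_rot"])*Ro.from_euler("x",np.pi)
O=np.array(o["tool_pos"])-Rd.apply([0,0,.182])
q=lambda p:((proj(s,p)-[190,225]+.5)*5).round(0)
for v in((34,22,26),(34,-22,26),(37,23,0),(36.5,17,-13.5)): print(v,q(O+Rd.apply(np.array(v)/1e3)))
R,piv=railT()
for v in((34,55,59.5),(34,33+23,59.5),(34,77+23,59.5),(-34,33+23,59.5),(32,0,33.5),(32,32+23,33.5)): print(v,q(piv+R.apply(np.array(v)/1e3)))
```

```text
(34, 22, 26) [122. 144.]
(34, -22, 26) [96. 53.]
(37, 23, 0) [106. 199.]
(36.5, 17, -13.5) [100. 212.]
(34, 55, 59.5) [202. 294.]
(34, 56, 59.5) [203. 296.]
(34, 100, 59.5) [235. 403.]
(-34, 56, 59.5) [376. 300.]
(32, 0, 33.5) [148. 222.]
(32, 55, 33.5) [183. 342.]
```

```bash
python3 tgt.py 43 32 13
```

```text
t 6.87 d [-0.0056 -0.0014  0.031 ] rot [-0.0019 -0.0056 -0.002 ] F [-0.4948 -0.2622 -1.2789] op 0.04544073515028421
hook(u,y,n) [56.3893 -1.153  60.9138] foot [-2.0133 -1.045  83.7912] rpy [ 0.0813 12.6798 -0.1192] F_rail [-0.9996 -0.151  -0.963 ]
```

```bash
python3 -m pendant '[[-0.0025,-0.001,0.012,-0.001,0.005,-0.001],[-0.0025,-0.0005,0.01,0,0,0],[-0.0006,0,0.006,0,0,0],[0,0,0.003,0,0,0],[0,0,0,0,0,0],[0,0,0,0,0,0],[0,0,0,0,0,0]]'
python3 tgt.py 43 22 13
```

```text
time: 7.45
tool_pos: [0.5161, 0.3205, 0.2524]
tool_rot: [-3.141, -0.187, 0.213]
contact_force: [1.9, -0.4, -1.8]
opening: 0.0463
grip_force: 40.0
t 7.45 d [0.0025 0.0001 0.0087] rot [-0.0005 -0.0087 -0.0013] F [ 1.8771 -0.4192 -1.8129] op 0.04625039284258092
hook(u,y,n) [44.1503  0.1588 30.8938] foot [-14.3234   0.2363  53.5889] rpy [ 0.0134 12.501  -0.0782] F_rail [ 0.8894 -0.809  -2.3538]
```

```bash
Z='[[0.0004,0,0.0015,0,0.002,0],[0.0004,0,0.0015,0,0.002,0],[0,0,0,0,0,0]]'
for i in 1; do python3 -m pendant '[[0.0004,0,0.0015,0,0.003,0],[0.0004,0,0.0015,0,0.003,0],[0.0004,0,0.0015,0,0.003,0],[0,0,0,0,0,0],[0,0,0,0,0,0]]' | sed -n 4p; python3 -c "from tgt import *;where()"; done
python3 -m pendant '[[0.0004,0,0.0015,0,0,0],[0,0,0,0,0,0],[0,0,0,0,0,0]]'| sed -n 4p; python3 -c "from tgt import *;where()"
```

```text
contact_force: [-0.7, 0.3, -3.2]
hook(u,y,n) [45.4291  0.099  25.7021] foot [-13.2236   0.1748  47.9306] rpy [-0.0005 12.0445 -0.074 ] F_rail [-1.8145  0.3986 -2.6836]
contact_force: [-0.1, 0.4, -0.4]
hook(u,y,n) [45.5837  0.0739 24.1788] foot [-13.0712   0.151   46.4015] rpy [-0.0008 12.0389 -0.0752] F_rail [-0.1813  0.4157 -0.3533]
```

```bash
python3 -m pendant '[[0.0002,0,0.001,0,0,0],[0,0,0,0,0,0],[0,0,0,0,0,0]]'| sed -n 4p; python3 -c "from tgt import *;where()"
python3 -m pendant '[[0.0002,0,0.001,0,0,0],[0,0,0,0,0,0],[0,0,0,0,0,0]]'| sed -n 4p; python3 -c "from tgt import *;where()"
python3 -m pendant '[[0.0002,0,0.001,0,0,0],[0,0,0,0,0,0],[0,0,0,0,0,0]]'| sed -n 4p; python3 -c "from tgt import *;where()"
```

```text
contact_force: [-0.2, 0.7, -1.7]
hook(u,y,n) [45.6255  0.0868 23.2516] foot [-13.0317   0.1644  45.4682] rpy [ 0.0016 12.0329 -0.0761] F_rail [-0.7289  0.7129 -1.5583]
contact_force: [-2.8, -0.6, 4.2]
hook(u,y,n) [45.7357  0.1433 22.601 ] foot [-12.9262   0.2148  44.8053] rpy [ 0.0054 12.0209 -0.0707] F_rail [-1.0226  0.019   4.9898]
contact_force: [-3.5, -0.9, 7.3]
hook(u,y,n) [45.8482  0.1914 21.9821] foot [-12.8162   0.2641  44.1797] rpy [ 0.0082 12.0143 -0.0724] F_rail [-0.439  -0.1063  8.1812]
```

```bash
python3 -m pendant '[[-0.0007,0,-0.003,0,0,0],[0,0,0,0,0,0]]'| sed -n 4p; python3 tgt.py 40 25 17
```

```text
contact_force: [-0.1, -0.0, -1.5]
t 9.03 d [ 0.0111  0.0001 -0.0012] rot [-0.0005 -0.0875 -0.0011] F [-0.0686 -0.0151 -1.4968] op 0.045605199731313974
hook(u,y,n) [45.7964  0.196  24.4988] foot [-12.8782   0.2626  46.6695] rpy [ 0.0124 11.988  -0.067 ] F_rail [-0.6544 -0.0002 -1.3481]
```

```bash
python3 -m pendant '[[0.0037,0,-0.001,0,-0.029,0],[0.0037,0,-0.0003,0,-0.029,0],[0.0037,0,0,0,-0.029,0],[0,0,0,0,0,0],[0,0,0,0,0,0],[0,0,0,0,0,0]]'| sed -n 4p; python3 tgt.py 40 22.5 17
```

```text
contact_force: [0.7, -0.5, -1.7]
t 9.53 d [0.001  0.     0.0015] rot [-0.0002  0.0001 -0.0012] F [ 0.6825 -0.5124 -1.729 ] op 0.0457316944252486
hook(u,y,n) [39.4881  0.0425 24.2178] foot [-17.0217   0.1163  51.4369] rpy [-0.0083 17.0073 -0.0735] F_rail [-0.1685 -0.6459 -1.8089]
```

-n in tool axes at 17° is (0.29, 0, 0.956).

```bash
W='from tgt import *;where()'
python3 -m pendant '[[0.0005,0,0.0014,0,0,0],[0,0,0,0,0,0],[0,0,0,0,0,0]]'| sed -n 4p; python3 -c "$W"
python3 -m pendant '[[0.0003,0,0.001,0,0,0],[0,0,0,0,0,0],[0,0,0,0,0,0]]'| sed -n 4p; python3 -c "$W"
python3 -m pendant '[[0.0003,0,0.001,0,0,0],[0,0,0,0,0,0],[0,0,0,0,0,0]]'| sed -n 4p; python3 -c "$W"
python3 -m pendant '[[0.0003,0,0.001,0,0,0],[0,0,0,0,0,0],[0,0,0,0,0,0]]'| sed -n 4p; python3 -c "$W"
```

```text
contact_force: [-0.2, 0.3, -1.5]
hook(u,y,n) [39.6356  0.1323 22.99  ] foot [-16.8674   0.2016  50.2234] rpy [ 0.0001 17.0218 -0.0703] F_rail [-0.729   0.3795 -1.312 ]
contact_force: [-0.4, 0.5, -1.5]
hook(u,y,n) [39.8245  0.1249 22.0244] foot [-16.6807   0.1921  49.2532] rpy [ 0.0023 17.0172 -0.0685] F_rail [-0.8383  0.5273 -1.3069]
contact_force: [-0.8, -0.1, -0.7]
hook(u,y,n) [40.0813  0.1636 21.2101] foot [-16.4356   0.2348  48.4146] rpy [ 0.0095 16.9924 -0.0737] F_rail [-0.9927  0.0481 -0.338 ]
contact_force: [-3.5, -0.4, 6.7]
hook(u,y,n) [40.4017  0.2505 20.9915] foot [-16.1269   0.3153  48.1717] rpy [ 0.016  16.9678 -0.0683] F_rail [-0.5821  0.3183  7.4949]
```

```bash
python3 tgt.py 36 23.5 13
```

```text
t 10.53 d [-0.0181  0.0002  0.0014] rot [-0.0006  0.0693 -0.0012] F [-3.476  -0.4311  6.6592] op 0.04546959560773229
hook(u,y,n) [40.4017  0.2505 20.9915] foot [-16.1269   0.3153  48.1717] rpy [ 0.016  16.9678 -0.0683] F_rail [-0.5821  0.3183  7.4949]
```

```bash
python3 -m pendant '[[-0.0006,0,-0.002,0,0,0],[-0.0043,0,0.0005,0,0.017,0],[-0.0043,0,0.0005,0,0.017,0],[-0.0043,0,0.0005,0,0.017,0],[-0.0043,0,0.0005,0,0.017,0],[0,0,0,0,0,0],[0,0,0,0,0,0],[0,0,0,0,0,0]]'| sed -n 4p; python3 tgt.py 33 24.2 13
```

```text
contact_force: [-1.2, 0.1, -1.2]
t 11.2 d [-0.0036  0.0001 -0.0002] rot [-0.0003  0.0026 -0.0013] F [-1.1674  0.1281 -1.1825] op 0.045676119454647626
hook(u,y,n) [35.9279  0.1239 23.2132] foot [-22.2858   0.1988  46.5673] rpy [ 0.0019 13.1481 -0.0741] F_rail [-1.4893  0.3735 -0.6482]
```

```bash
W='from tgt import *;where()'
python3 -m pendant '[[-0.0018,0,-0.0001,0,0,0],[0,0,0,0,0,0],[0,0,0,0,0,0]]'| sed -n 4p; python3 -c "$W"
python3 -m pendant '[[-0.0015,0,-0.0001,0,0,0],[0,0,0,0,0,0],[0,0,0,0,0,0]]'| sed -n 4p; python3 -c "$W"
python3 -m pendant '[[-0.0012,0,-0.0001,0,0,0],[0,0,0,0,0,0],[0,0,0,0,0,0]]'| sed -n 4p; python3 -c "$W"
```

```text
contact_force: [0.7, 1.8, -2.4]
hook(u,y,n) [34.0321  0.0698 23.7248] foot [-24.1838   0.1497  47.0733] rpy [-0.0023 13.1426 -0.0783] F_rail [-0.0028  1.5871 -2.5813]
contact_force: [-1.1, 0.1, -0.7]
hook(u,y,n) [32.5288  0.1281 24.2088] foot [-25.6892   0.2029  47.5523] rpy [ 0.0012 13.1377 -0.0738] F_rail [-1.276   0.3644 -0.2092]
contact_force: [0.7, -0.7, -2.0]
hook(u,y,n) [31.483   0.1167 24.6235] foot [-26.7395   0.1933  47.9553] rpy [ 0.0018 13.1263 -0.0757] F_rail [-0.2829 -0.8082 -2.0362]
```

```bash
W='from tgt import *;where()'
python3 -m pendant '[[-0.001,0,-0.0001,0,0,0],[0,0,0,0,0,0],[0,0,0,0,0,0]]'| sed -n 4p; python3 -c "$W"
python3 -m pendant '[[-0.001,0,-0.0001,0,0,0],[0,0,0,0,0,0],[0,0,0,0,0,0]]'| sed -n 4p; python3 -c "$W"
python3 -m pendant '[[-0.001,0,-0.0,0,0,0],[0,0,0,0,0,0],[0,0,0,0,0,0]]'| sed -n 4p; python3 -c "$W"
```

```text
contact_force: [-0.1, -0.4, -2.2]
hook(u,y,n) [30.5517  0.1461 24.9774] foot [-27.6726   0.217   48.305 ] rpy [ 0.0028 13.1221 -0.0703] F_rail [-0.9911 -0.3521 -1.9452]
contact_force: [-0.2, 1.0, -1.3]
hook(u,y,n) [29.5742  0.1412 25.2882] foot [-28.649    0.2163  48.6187] rpy [ 0.003  13.1249 -0.0744] F_rail [-0.4562  1.0423 -1.1647]
contact_force: [0.9, 0.4, -0.5]
hook(u,y,n) [28.5992  0.1335 25.5162] foot [-29.6239   0.2078  48.8466] rpy [ 0.0021 13.1249 -0.0735] F_rail [ 0.661   0.1751 -0.8629]
```

```bash
W='from tgt import *;where()'
python3 -m pendant '[[-0.001,0,0.0002,0,0,0],[0,0,0,0,0,0],[0,0,0,0,0,0]]'| sed -n 4p; python3 -c "$W"
python3 -m pendant '[[-0.001,0,0.0002,0,0,0],[0,0,0,0,0,0],[0,0,0,0,0,0]]'| sed -n 4p; python3 -c "$W"
```

```text
contact_force: [2.7, 0.8, -1.9]
hook(u,y,n) [28.3495  0.1182 25.569 ] foot [-29.9071   0.195   48.8157] rpy [ 0.0099 13.0426 -0.0772] F_rail [ 1.849   0.1937 -2.8927]
contact_force: [6.0, 1.2, -1.9]
hook(u,y,n) [28.3264  0.1751 25.6992] foot [-29.9777   0.2474  48.8266] rpy [ 0.0282 12.9252 -0.0756] F_rail [ 4.8771 -0.0753 -4.1116]
```

```bash
python3 tgt.py 28.9 25.0 10
```

```text
t 13.2 d [-0.009   0.0001  0.0023] rot [-0.0008  0.0511 -0.0013] F [ 5.9789  1.2248 -1.8573] op 0.04568984548297039
hook(u,y,n) [28.3264  0.1751 25.6992] foot [-29.9777   0.2474  48.8266] rpy [ 0.0282 12.9252 -0.0756] F_rail [ 4.8771 -0.0753 -4.1116]
```

```bash
python3 -m pendant '[[0.0008,0,0,0,0,0],[-0.0028,0,0.0007,0,0.017,0],[-0.0028,0,0.0006,0,0.017,0],[0,0,0,0,0,0],[0,0,0,0,0,0]]'| sed -n 4p; python3 tgt.py 28.9 24.8 10
python3 -m pendant '[[-0.0026,0,0.0006,0,0.017,0],[0,0,0,0,0,0],[0,0,0,0,0,0]]'| sed -n 4p; python3 tgt.py 28.9 24.8 9
```

```text
contact_force: [3.6, 0.4, -1.0]
t 13.62 d [-0.0034  0.0001  0.0009] rot [-0.0004  0.0203 -0.0013] F [ 3.5642  0.4144 -0.9567] op 0.045821961766658356
hook(u,y,n) [28.5042  0.1747 25.1181] foot [-30.484    0.2498  46.4402] rpy [ 0.0113 11.1615 -0.0747] F_rail [ 2.905  -0.3535 -2.2862]
contact_force: [0.4, 0.4, 0.7]
t 13.87 d [-0.0039  0.0001  0.0008] rot [-0.0002  0.022  -0.0012] F [0.3556 0.3656 0.7078] op 0.04560745863633524
hook(u,y,n) [28.6419  0.1471 24.9408] foot [-30.6748   0.2197  45.3313] rpy [ 0.0002 10.2592 -0.0702] F_rail [0.6697 0.2816 0.483 ]
```

```bash
python3 -m pendant '[[-0.0014,0,0.0004,0,0.009,0],[0,0,0,0,0,0],[0,0,0,0,0,0]]'| sed -n 4p; python3 tgt.py 28.9 24.5 9
python3 -m pendant '[[0,0,0,0,0,0],[0,0,0,0,0,0],[0,0,0,0,0,0],[0,0,0,0,0,0]]' 0.062 | sed -n 4,5p;  python3 tgt.py 28.9 24.5 9
python3 - <<'E'
from h import *
s=robot.read_camera("side")
cv2.imwrite("pics/rel.png",crop(s["image"],190,235,90,80,8)[:600])
E
```

```text
contact_force: [-2.1, -1.1, 3.8]
t 14.12 d [-0.0023  0.0002  0.0007] rot [-0.0002  0.0125 -0.0012] F [-2.1091 -1.0886  3.7966] op 0.04576856590690019
hook(u,y,n) [28.9176  0.1607 24.8384] foot [-30.59     0.2356  44.6648] rpy [-0.      9.7153 -0.0721] F_rail [-0.611  -0.6149  4.3927]
contact_force: [0.2, 0.0, 0.2]
opening: 0.0618
t 14.45 d [-0.0025  0.0001  0.0003] rot [-0.0002  0.0124 -0.0013] F [0.1761 0.0271 0.1622] op 0.06184627632476205
hook(u,y,n) [28.9704  0.1101 24.396 ] foot [-30.5392   0.1876  44.2165] rpy [-0.003   9.7096 -0.0742] F_rail [ 0.2273 -0.011   0.079 ]
```

View pics/rel.png

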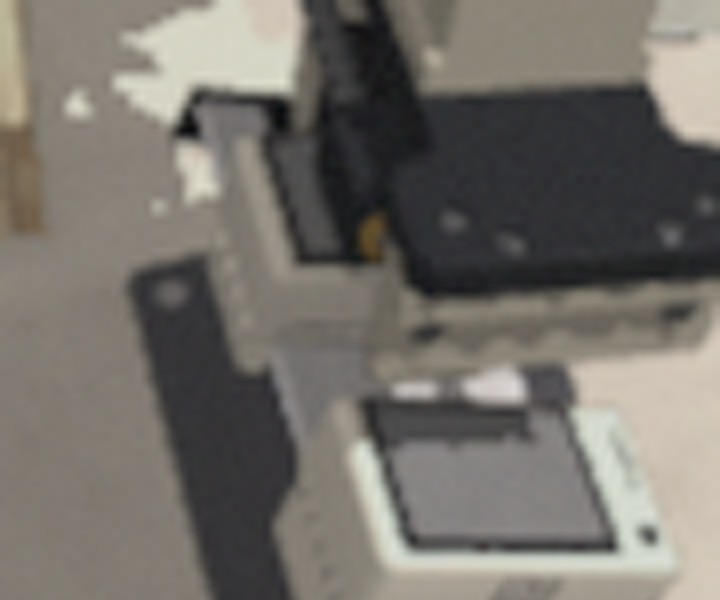

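```bash
python3 -m pendant '[[0,0,-0.008,0,0,0],[0,0,-0.018,0,0,0],[0,0,-0.018,0,0,0],[-0.009,0,0,0,0,0],[-0.009,0,0,0,0,0],[-0.009,0,0,0,0,0],[0,0,0,0,0,0],[0,0,0,0,0,0]]' | sed -n 4,5p
python3 -m pendant '[[0,0,0,0,0,0],[0,0,0,0,0,0],[0,0,0,0,0,0],[0,0,0,0,0,0],[0,0,0,0,0,0],[0,0,0,0,0,0],[0,0,0,0,0,0]]' 0.0 10 | sed -n 2,6p
python3 - <<'E'
from h import *
R,piv=railT();o=robot.observe();T=Ro.from_euler("xyz",o["tool_rot"]);print("tip",R.inv().apply(o["tool_pos"]+T.apply([0,0,.178])-piv)*1e3)
s=robot.read_camera("side")
cv2.imwrite("pics/rel2.png",crop(s["image"],190,225,90,75,8))
E
```

```text
contact_force: [-0.5, -0.4, 0.2]
opening: 0.0619
tool_pos: [0.4607, 0.3085, 0.2737]
tool_rot: [-3.141, -0.236, 0.213]
contact_force: [0.7, -0.3, 0.5]
opening: 0.0198
grip_force: 0.0
tip [-17.2901   0.177   90.8319]
```

View pics/rel2.png

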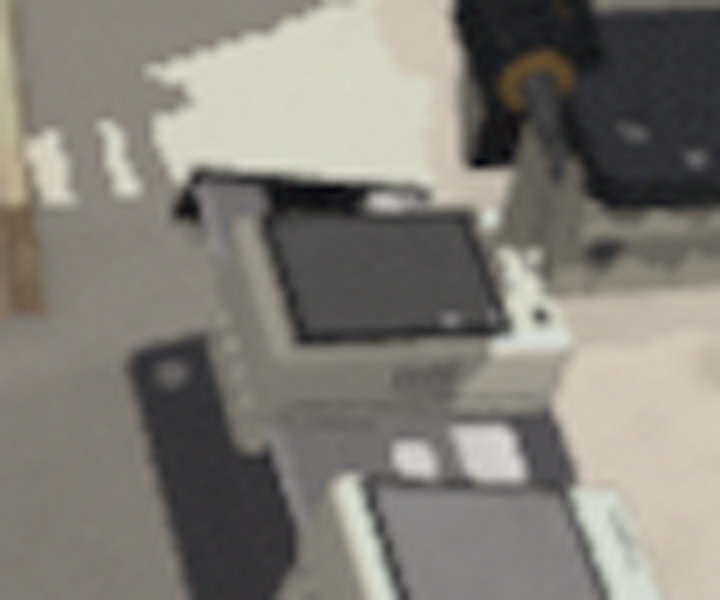

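```bash
cat > w.py <<'E'
from h import *
R,piv=railT();o=robot.observe();T=Ro.from_euler("xyz",o["tool_rot"]);print("t",o["time"],"tip",R.inv().apply(o["tool_pos"]+T.apply([0,0,.178])-piv)*1e3,"F",R.inv().apply(o["contact_force"]),o["opening"])
E
python3 -m pendant '[[0,0,0.006,0,0,0],[0,0,0.006,0,0,0],[0,0,0.004,0,0,0],[0,0,0.002,0,0,0],[0,0,0,0,0,0],[0,0,0,0,0,0]]' >/dev/null; python3 w.py
python3 -m pendant '[[0,0,0.001,0,0,0],[0,0,0.001,0,0,0],[0,0,0,0,0,0]]' >/dev/null; python3 w.py
python3 -m pendant '[[0,0,0.001,0,0,0],[0,0,0.0005,0,0,0],[0,0,0,0,0,0]]' >/dev/null; python3 w.py
```

```text
t 16.3 tip [-20.5717   0.163   72.8613] F [-0.1216  0.4355  0.0329] 0.0005791631449304621
t 16.55 tip [-20.6865   0.1861  71.1512] F [ 0.8476 -0.7025 -0.1544] 0.0003927458140037148
t 16.8 tip [-21.0231   0.1836  69.6273] F [-0.1891 -0.6928  0.8602] 0.0007089161365034249
```

```bash
for i in 1 2; do :; done
python3 -m pendant '[[0,0,0.0005,0,0,0],[0,0,0.0005,0,0,0],[0,0,0,0,0,0]]' >/dev/null; python3 w.py
python3 -m pendant '[[0,0,0.0005,0,0,0],[0,0,0.0005,0,0,0],[0,0,0,0,0,0]]' >/dev/null; python3 w.py
python3 -m pendant '[[0,0,0.0005,0,0,0],[0,0,0.0005,0,0,0],[0,0,0,0,0,0]]' >/dev/null; python3 w.py
```

```text
t 17.05 tip [-21.1917   0.1687  68.6134] F [0.4571 0.7666 0.0115] 0.00015172573221940372
t 17.3 tip [-21.2933   0.1856  67.6958] F [0.8875 0.5571 0.8063] 0.0009968057984933308
t 17.55 tip [-21.4034   0.2416  67.2819] F [-1.3047 -0.4935  6.912 ] 0.00034499438129608357
```

```bash
python3 -m pendant '[[0,0,0.0004,0,0,0],[0,0,0,0,0,0],[0,0,0,0,0,0]]' >/dev/null; python3 w.py
python3 -m pendant '[[0,0,0.0004,0,0,0],[0,0,0,0,0,0],[0,0,0,0,0,0]]' >/dev/null; python3 w.py
python3 -m pendant '[[0,0,0.0004,0,0,0],[0,0,0,0,0,0],[0,0,0,0,0,0]]' >/dev/null; python3 w.py
```

```text
t 17.8 tip [-21.5394   0.2738  67.0557] F [-0.9588  0.0546  9.3835] 0.00056872429378348
t 18.05 tip [-21.7675   0.2635  66.6757] F [-2.0788 -0.8731  9.5742] 0.000720106805977233
t 18.3 tip [-22.1216   0.2728  66.2216] F [-2.4074  0.2539  9.4737] 0.0005068582755310009
```

```bash
for r in 1; do python3 -m pendant '[[0,0,0.0004,0,0,0],[0,0,0.0004,0,0,0],[0,0,0,0,0,0]]' >/dev/null; python3 w.py; done
python3 -m pendant '[[0,0,0.0004,0,0,0],[0,0,0.0004,0,0,0],[0,0,0,0,0,0]]' >/dev/null; python3 w.py
python3 -m pendant '[[0,0,0.0004,0,0,0],[0,0,0.0004,0,0,0],[0,0,0,0,0,0]]' >/dev/null; python3 w.py
```

```text
t 18.55 tip [-22.8945   0.1897  65.1698] F [-2.484   0.1618  5.6061] 0.00016151854287108802
t 18.8 tip [-21.9448   0.206   63.8657] F [-0.1756 -0.1499 -0.0154] 0.0004269527527504504
t 19.05 tip [-21.9546   0.1308  63.0001] F [-0.4507  0.0218 -0.2204] 0.00038087869521072625
```

```bash
python3 -m pendant '[[0,0,0.0006,0,0,0],[0,0,0.0006,0,0,0],[0,0,0,0,0,0]]' >/dev/null; python3 w.py
python3 -m pendant '[[0,0,0.0006,0,0,0],[0,0,0.0006,0,0,0],[0,0,0,0,0,0]]' >/dev/null; python3 w.py
python3 -m pendant '[[0,0,0.0005,0,0,0],[0,0,0,0,0,0],[0,0,0,0,0,0]]' >/dev/null; python3 w.py
```

```text
t 19.3 tip [-22.3367   0.1566  61.8529] F [-0.2987  0.4361  0.2854] 0.0006012837281948206
t 19.55 tip [-22.2998   0.2156  60.9964] F [ 0.1724 -0.3419  2.6432] 0.0003530310051701258
t 19.8 tip [-22.2825   0.2295  60.8288] F [ 0.4    -0.8754  7.4542] 0.0008134916589782555
```

```bash
python3 -m pendant '[[0,0,-0.006,0,0,0],[0,0,-0.02,0,0,0],[0,0,-0.03,0,0,0],[-0.02,0,-0.03,0,0,0],[-0.03,0,-0.01,0,0,0],[0,0,0,0,0,0],[0,0,0,0,0,0]]'
python3 - <<'E'
from h import *
s=robot.read_camera("side")
cv2.imwrite("pics/end.png",crop(s["image"],190,225,100,110,5))
E
```

```text
time: 20.38
tool_pos: [0.3972, 0.2949, 0.326]
tool_rot: [-3.141, -0.237, 0.214]
contact_force: [-0.2, -0.2, 0.6]
opening: 0.0002
grip_force: 0.0
```

View pics/end.png

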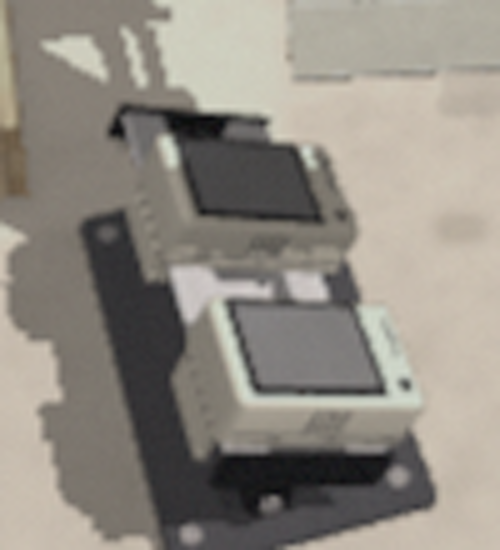

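Run:
```python
from h import *
s=robot.read_camera("side");R,piv=railT()
for uv in((308,345),(252,180),(237,391),(185,143),(203,212),(257,391),(320,218),(383,391)):
    o,d=ray(s,np.array(uv)/5+[190,225]-.5);n=R.apply([0,0,1]);k=((piv+n*.0595-o)@n)/(d@n);print(uv,R.inv().apply(o+k*d-piv)*1e3)
```

```text
(308, 345) [-0.1974 76.2779 59.5   ]
(252, 180) [-0.3773  0.6604 59.5   ]
(237, 391) [32.0898 95.424  59.5   ]
(185, 143) [ 22.4562 -16.2914  59.5   ]
(203, 212) [23.9664 17.5045 59.5   ]
(257, 391) [24.7648 95.4215 59.5   ]
(320, 218) [-23.3382  17.979   59.5   ]
(383, 391) [-23.065   95.4052  59.5   ]
```

Separation is 76–78 mm against a nominal 78, the `u` positions match, and both displays sit on the same plane, so the display is home and centred.

```bash
python3 -c "
from cell import robot
print(robot.hand_in())"
```

```text
the job is handed in; nothing more can be done
None
```

The display is hooked and snapped onto the rail, flat like its neighbour and within about 2 mm of the middle of the free part by the side camera; I handed the job in at about 20 s, but the hand-in returned no verdict.

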